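# Date-stamp the steriliser log

### The job

Take the rectangular date stamp from the tray and stamp the empty box on the log sheet: set it squarely and centred in the box, the right way up (the stamp's front towards the foot of the page), and press its handle fully down to the stop for a moment. Then set the stamp down again, standing in its empty bay of the tray, without dropping it, and leave the round stamp and the other things where they are.

Things in the scene. Friction and masses are not known exactly. Their poses are not given: they have to be found in the camera images.
- dater: Rectangular self-inking date stamp, loose, 0.37 kg, 152 mm tall, upright. Origin: centre of its underside, below the die; z up, y its long side, -x its front. Foot: open frame 58 (x) by 84 mm (y), 8 high, with a 9 mm tab at the middle of the front only. Cheeks and ink-pad box up to 78 mm, straddled by the handle's steel yoke, 97 mm long in y. Die turns over by itself; imprint 30 (x) by 56 mm (y).
- dater_grip (a point): Centre of the black handle, 132 mm above the underside while up; it goes down with the handle. Handle: block 36 mm (x) by 66 mm (y) by 40 mm tall, from 112 to 152 mm above the underside; grip its two long sides, 36 mm apart along the stamp's x. A white index card lies on the front half of its top. Axes as dater.
- dater_head (a joint): How far the handle is pressed down relative to the foot: 0 = up, 0.026 m = on its stop. A spring returns it: about 5 N to start it, about 14 N at the stop. The stamp may be carried by the handle; it does not stretch.
- dater_front (a point): Front tip of the tab on the foot of the date stamp, 38 mm in front (-x) of dater, 2.5 mm above the underside. It must point to the foot of the page while stamping.
- blank_box: Empty box printed on the log sheet: outline of thin dark lines, 68 mm (x) by 100 mm (y). Origin at its centre on the paper, 4.6 mm above the counter; x points to the head of the page (the end with the steel clip), -x to its foot, y along its long side. It is either the upper or the lower of the two boxes on the page.
- stamped_box: The other box on the page, of the same size, already stamped (dark imprint inside). 80 mm from the empty one, centre to centre along x. Leave it.
- clipboard: Wooden clipboard 250 mm (x) by 165 mm (y), 4 mm thick, lying fixed on the counter with the log sheet. Origin under its centre, x to the head of the page, where a steel clip 18 mm high covers x = +81 to +117 mm.
- tray: Low grey plastic tray, fixed, 104 mm (x) by 254 mm (y), origin under its centre. Floor 5 mm thick, rims and the one divider (at y = 0) 18 mm high and 5 mm thick. Two equal bays, centres at y = +62 and -62 mm, each 94 mm (x) by 119 mm (y) inside. The date stamp starts in either bay, the round stamp in the other.
- round_stamp: The round stamp in the other bay: black, round foot 60 mm across, mushroom handle, 112 mm tall, loose. Origin at the centre of its underside. Leave it.
- tape_roll: Roll of steriliser tape lying flat, 104 mm across, 19 mm high, loose. Leave it.
- drug_bottle: Amber bottle, 56 mm across, 105 mm tall, loose. Leave it.
- steel_bowl: Steel bowl, 110 mm across, 45 mm high, loose. Leave it.

How it is judged:
By the outcome, as a careful person would: the job done as asked, in the order asked, and still so for the second after the job is handed in, with the robot touching nothing.
It also fails if it takes over 58 s, if anything falls off the work surface, if the arm or the gripper's body presses on something with over 40 N, if the wrist force passes 120 N, or if a joint passes its speed limit or range.

### The arm

A 6-joint arm with a two-finger parallel gripper is mounted at the origin on the work surface. World frame = base frame: x ahead of the robot, y to its left, z up, the work surface at z = 0. Lengths are in m, angles in rad, forces in N, time in s.
With the tool pointing down it reaches from about 0.25 to 0.8 m from the base axis. Payload 3.9 kg.
Tool frame: the origin (TCP) lies at the very end of the fingers, on their centre line; the grasp point (between the pads) lies 19 mm behind it (manip.grip_depth is the z of the grasp point in the tool frame, in m); z points along the fingers, y is the line along which they close (so a half turn about z gives the same grasp; the last joint's range is limited). The gripper opens to 85 mm and grips with 20 to 120 N. Pads are 22 mm wide; open, the fingers measure 114 mm over their backs; the gripper's body (76 mm by 85 mm) begins 54 mm behind the grasp point. The pads swing forward as they close: fully open they stand 13 mm farther back than shut.
Start: joints at [1.175, 0.26, -0.138, 1.173, 0, 1.571], TCP at [0.202, 0.484, 0.231] pointing down, gripper open.
Joint ranges: [-2.78, 2.78], [-0.83, 1.72], [-1.28, 1.37], [-1.9, 2.12], [-1.57, 1.48], [-3.14, 3.14]. Speed limits (rad/s): [2.57, 2.57, 3.14, 3.14, 3.14, 3.14].

### API

Orientations are given as a unit quaternion [w, x, y, z].
In Python, from cell import sensors, eyes, manip gives the robot as it stands.
- The arm moves only by the tool play_rows, never from a script. Its arguments are lists of equal length, an entry for each row: "claw": the opening, from 0 (shut) to 1 (fully open); "offset": the shift along the tool's x, y, z in units of 0.2 m (1.0 is 0.2 m), a list of three; "delta_rot": the turn, a rotation vector about the tool's x, y, z in units of 10 degrees (1.0 is 10 degrees), a list of three. A call has 1 to 20 rows; each row shifts and turns the commanded pose from where the row before left it, along the tool's axes as they then stand; what a row does not reach is not made up. A row lasts 1/8 s, in which the tool goes at most 62.5 mm and 10.7 degrees, less where a joint would pass 70% of its speed; a pose out of reach is approached as far as the arm can. A call with a number of a shift or a turn outside -1 to 1 is refused whole. A call with a gripper value outside its range is refused whole. The fingers move at their own pace and stop on an object; the grip force is fixed at half the most. Time passes only in rows, so rows that do not move let the fingers close. It gives the time, the measured TCP pose, the force, the opening and the grip force at its end, in the units of the state.
- sensors.get_obs(): the state, without advancing time (a new reading comes with each control period).
- eyes.snapshot(name): name is "side" or "top" or "wrist"; returns the picture (400x640x3 uint8, red, green, blue); there is no depth.
- eyes.camera_info(name): a dict with "mtx" (3x3 intrinsics, pixels), "T" (4x4, takes a point from camera to world coordinates); the wrist camera has in their place "hand_eye" (4x4, takes a point from camera to tool coordinates, whose origin is the TCP and whose axes are the flange's). Camera axes: x right, y up, looking along -z (the intrinsics and any distortion apply to the point x, -y, -z); pixel columns grow to the right and rows downward; lengths in m; the calibration is good to about 2 mm. A picture is of the moment at which its call begins: read the wrist's pose just before it. camera_info takes no time and is no camera call.
- manip.hand_in(): hands the job in; it is judged then, once.
The state is a dict: "time": time; "qpos": joint angles; "qd": joint speeds; "joint_torque": joint torques, N m; "tcp_pos": TCP position; "ee_rot": TCP orientation; "ft_force": force on the tool from outside, world axes, zero at the start; "wrist_torque": the same for the moment, N m; "finger_gap": finger opening in m; "finger_force": force on a finger pad.
Only numpy, scipy, OpenCV 4.12 (cv2) and the standard library are available. Lean on these libraries where they do the work, as an engineer would, in place of code of your own. Each camera call takes 0.05 s, during which the arm holds its last target. There are 200 camera calls.

## Working session

There is one attempt and no reset: what is moved stays moved. The work goes in short steps, Python scripts to look and compute and a tool call to move; the robot and the scene stay as the last step left them, time stands still between calls to the robot, and variables do not carry over. Pictures are saved under pics/ and viewed, at most 12 in all, crops included, and the job is handed in when it is done.

Besides the shell and the picture viewer there is one more tool, called by a JSON object that holds its "fn" and its "kwargs". play_rows: Moves the arm, as the interface text tells. Shifts and turns lie within -1 to 1; 1 stands for 0.2 m of shift or 10 degrees of turn. Its arguments: {"type":"object","properties":{"claw":{"type":"array","items":{"type":"number"}},"offset":{"type":"array","items":{"type":"array","items":{"type":"number","minimum":-1,"maximum":1}}},"delta_rot":{"type":"array","items":{"type":"array","items":{"type":"number","minimum":-1,"maximum":1}}}},"required":["claw","offset","delta_rot"]}

```bash
mkdir -p pics; python3 - <<'E'
from cell import sensors, eyes, manip
import cv2
for n in ("top","side"):
    cv2.imwrite(f"pics/{n}0.png",eyes.snapshot(n)[:,:,::-1])
    c=eyes.camera_info(n);print(n,c)
print(eyes.camera_info("wrist"),manip.grip_depth)
print(sensors.get_obs())
E
```

```text
top {'mtx': array([[391.76092008,   0.        , 317.91243015],
       [  0.        , 391.76092008, 199.93795687],
       [  0.        ,   0.        ,   1.        ]]), 'T': array([[-0.0058011 ,  0.99666652, -0.08137688,  0.52242644],
       [-0.99997374, -0.00613523, -0.00385652,  0.0702492 ],
       [-0.00434293,  0.08135237,  0.99667594,  1.0602443 ],
       [ 0.        ,  0.        ,  0.        ,  1.        ]])}
side {'mtx': array([[400.55568742,   0.        , 319.15329401],
       [  0.        , 400.55568742, 203.41841202],
       [  0.        ,   0.        ,   1.        ]]), 'T': array([[ 0.97122387,  0.13201101, -0.19823546,  0.42028545],
       [-0.23739676,  0.60352919, -0.7611802 , -0.73812777],
       [ 0.01915672,  0.78633683,  0.61750094,  0.8068557 ],
       [ 0.        ,  0.        ,  0.        ,  1.        ]])}
{'mtx': array([[355.88886007,   0.        , 319.62764057],
       [  0.        , 355.88886007, 201.01707806],
       [  0.        ,   0.        ,   1.        ]]), 'hand_eye': array([[ 1.22303129e-03,  9.51858909e-01,  3.06534046e-01,
         7.80602920e-02],
   
[... 258 characters left out ...]
187
{'time': 0.1, 'qpos': array([ 1.17498434e+00,  2.60644622e-01, -1.39256036e-01,  1.17270680e+00,
        7.72049471e-06,  1.57080503e+00]), 'qd': array([-0.00074854, -0.0002275 ,  0.00376977,  0.00029123,  0.0006833 ,
        0.0006962 ]), 'joint_torque': array([-7.37037717e-04, -4.06506836e+01,  2.54528081e+01,  1.01081649e-02,
       -9.08485208e-05, -1.38284584e-06]), 'tcp_pos': array([0.20217513, 0.48383492, 0.23052831]), 'ee_rot': array([-1.81830612e-04,  1.96620822e-01,  9.80479185e-01, -8.87132768e-04]), 'ft_force': array([ 0.04336302, -0.66241948,  0.01228353]), 'wrist_torque': array([-0.00208796, -0.01827493, -0.02918789]), 'finger_force': 0.0, 'finger_gap': 0.08515751012737836}
```

View pics/top0.png

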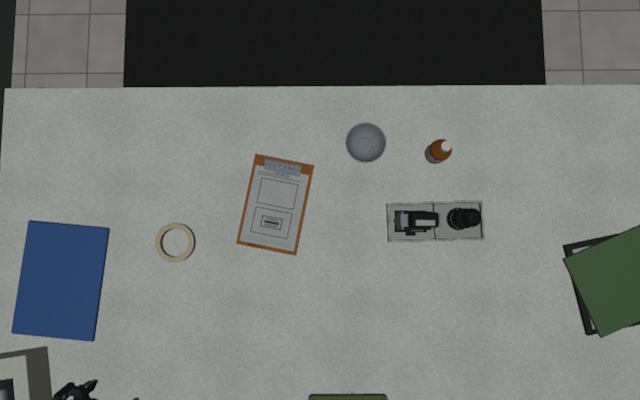

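View pics/side0.png

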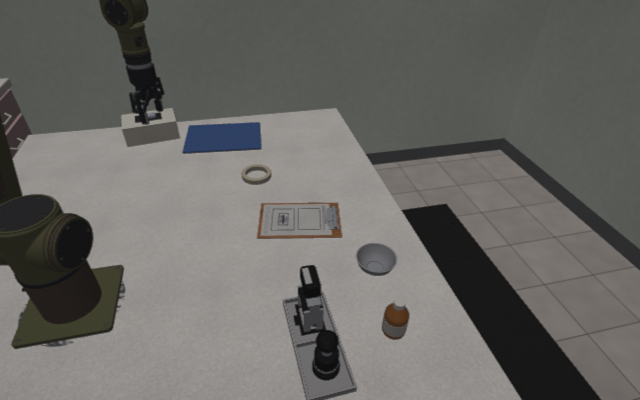

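```bash
python3 - <<'E'
import cv2,numpy as np
t=cv2.imread("pics/top0.png");s=cv2.imread("pics/side0.png")
a=cv2.resize(t[195:250,380:490],(800,400),interpolation=cv2.INTER_CUBIC)
b=cv2.resize(s[255:400,270:400],None,fx=3,fy=3,interpolation=cv2.INTER_CUBIC)[:,:390]
cv2.imwrite("pics/ca.png",a);cv2.imwrite("pics/cb.png",b)
E
```

```text
(no output)
```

View pics/ca.png

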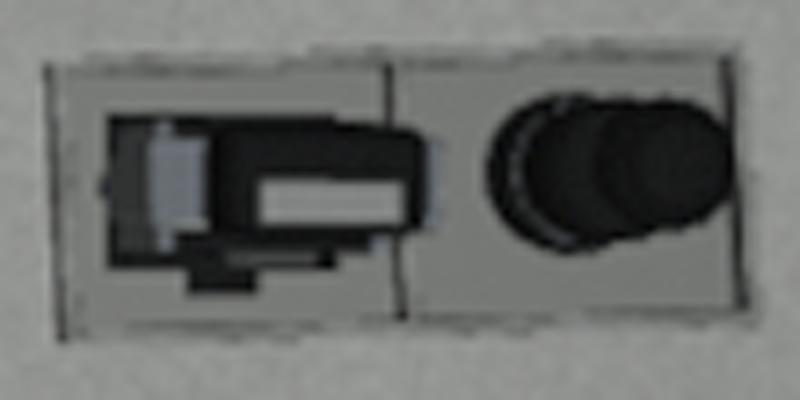

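View pics/cb.png

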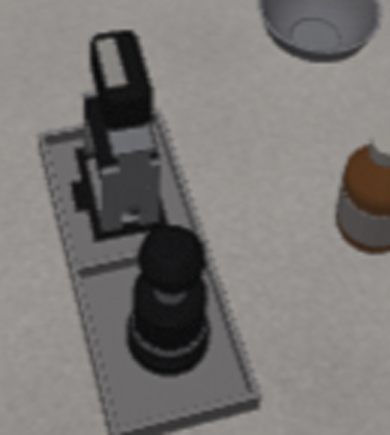

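```bash
cat > h.py <<'E'
import numpy as np, cv2
from scipy.spatial.transform import Rotation as R
from cell import sensors, eyes, manip
def tcp(o=None):
    o=o or sensors.get_obs(); q=np.array(o["ee_rot"]); T=np.eye(4)
    T[:3,:3]=R.from_quat(q[[1,2,3,0]]).as_matrix(); T[:3,3]=o["tcp_pos"]; return T
def cam(name,T=None):
    c=eyes.camera_info(name)
    return c["mtx"], (c["T"] if "T" in c else (tcp() if T is None else T)@c["hand_eye"])
def cast(uv,z,K,T):
    uv=np.atleast_2d(np.asarray(uv,float)); d=np.c_[(uv-[K[0,2],K[1,2]])/[K[0,0],K[1,1]],np.ones(len(uv))]*[1,-1,-1]
    d=d@T[:3,:3].T; s=(z-T[2,3])/d[:,2]; return T[:3,3]+s[:,None]*d
def proj(p,K,T):
    c=(np.atleast_2d(p)-T[:3,3])@T[:3,:3]*[1,-1,-1]; return c[:,:2]/c[:,2:]*[K[0,0],K[1,1]]+[K[0,2],K[1,2]]
def look(name,fn):
    o=sensors.get_obs(); T=tcp(o); im=eyes.snapshot(name); cv2.imwrite(f"pics/{fn}.png",im[:,:,::-1]); np.save(f"pics/{fn}.npy",T); return im,T
def goto(p,yaw,T=None):
    """rows to a pose with the tool down, tool y axis at world angle yaw (mod pi): shift in tool axes (now), turn about tool z in deg"""
    T=tcp() if T is None else T
    d=T[:3,:3].T@(np.asarray(p)-T[:3,3]); cur=np.arctan2(T[1,1],T[0,1]); a=(yaw-cur+np.pi/2)%np.pi-np.pi/2
    tilt=np.degrees(np.arccos(np.clip(-T[2,2],-1,1)))
    return d/0.2, -np.degrees(a)/10, tilt
E
python3 - <<'E'
from h import *
K,T=cam("top")
f=lambda u:np.array(u)/7.2727+[380,195]
print("tray",cast(f([(48,66),(732,58),(745,308),(62,338)]),.018,K,T).round(3))
print("card",cast(f([(258,180),(404,178),(404,226),(258,228)]),.157,K,T).round(3))
print("tab",cast(f([(188,290),(256,290)]),.008,K,T).round(3))
print("foot",cast(f([(108,115),(108,268)]),.013,K,T).round(3))
print("board",cast([(256,154),(313,165),(295,254),(237,243)],.004,K,T).round(3))
print("box",cast([(261,177),(299,182),(295,208),(257,203)],.0046,K,T).round(3))
print("others",cast([(366,142),(437,152),(175,242)],.02,K,T).round(3))
print(goto([.47,.1,.231],np.radians(-12)))
E
```

```text
tray [[ 0.595 -0.109  0.018]
 [ 0.597 -0.359  0.018]
 [ 0.506 -0.36   0.018]
 [ 0.496 -0.112  0.018]]
card [[ 0.549 -0.151  0.157]
 [ 0.549 -0.197  0.157]
 [ 0.534 -0.196  0.157]
 [ 0.534 -0.15   0.157]]
tab [[ 0.513 -0.16   0.008]
 [ 0.513 -0.185  0.008]]
foot [[ 0.577 -0.131  0.013]
 [ 0.521 -0.13   0.013]]
board [[0.736 0.243 0.004]
 [0.704 0.087 0.004]
 [0.464 0.136 0.004]
 [0.494 0.292 0.004]]
box [[0.672 0.229 0.005]
 [0.658 0.125 0.005]
 [0.587 0.136 0.005]
 [0.601 0.239 0.005]]
others [[ 0.763 -0.056  0.02 ]
 [ 0.735 -0.247  0.02 ]
 [ 0.498  0.453  0.02 ]]
(array([-1.97555146e+00, -1.25446686e+00, -1.01653548e-04]), np.float64(7.932114478352949), np.float64(0.10377131827373166))
```

{"fn": "play_rows", "kwargs": {"claw": [1,1,1,1,1,1,1,1,1,1,1,1,1,1,1,1,1,1,1,1], "offset": [[-0.25,-0.039,0.03],[-0.25,-0.039,0.03],[-0.25,-0.039,0.03],[-0.25,-0.039,0.03],[-0.25,-0.039,0.03],[-0.25,-0.039,0.03],[-0.25,-0.039,0.03],[-0.25,-0.039,0.03],[-0.25,-0.039,0.03],[-0.23,-0.039,0.03],[0,0,0],[0,0,0],[0,0,0],[0,0,0],[0,0,0],[0,0,0],[0,0,0],[0,0,0],[0,0,0],[0,0,0]], "delta_rot": [[0,0,0],[0,0,0],[0,0,0],[0,0,0],[0,0,0],[0,0,0],[0,0,0],[0,0,0],[0,0,0],[0,0,0],[0,0,0.9],[0,0,1],[0,0,1],[0,0,1],[0,0,1],[0,0,1],[0,0,1],[0,0,1],[0,0,0],[0,0,0]]}}

```text
time: 2.6
tcp_pos: [0.6298, 0.2211, 0.1709]
ee_rot: [-0.0, 0.775, 0.632, -0.0]
ft_force: [0.3, 0.1, 0.1]
finger_gap: 0.0854
finger_force: 0.0
```

```bash
python3 - <<'E'
from h import *
im,T=look("wrist","w1"); print(T.round(4))
K,C=cam("wrist",T)
g=cv2.cvtColor(im,cv2.COLOR_RGB2GRAY)
b=cv2.adaptiveThreshold(g,255,cv2.ADAPTIVE_THRESH_MEAN_C,cv2.THRESH_BINARY_INV,15,12)
cs,h=cv2.findContours(b,cv2.RETR_CCOMP,cv2.CHAIN_APPROX_NONE)
for c,hh in zip(cs,h[0]):
    if cv2.contourArea(c)>2500:
        P=cast(c[:,0],.0046,K,C)[:,:2]; r=cv2.minAreaRect((P*1000).astype(np.float32)); print(hh[3]>=0,np.round(r[0],1),np.round(r[1],1),round(r[2],1),len(c))
E
```

```text
[[ 2.000e-01  9.798e-01 -7.000e-04  6.298e-01]
 [ 9.798e-01 -2.000e-01 -3.000e-04  2.211e-01]
 [-4.000e-04 -6.000e-04 -1.000e+00  1.709e-01]
 [ 0.000e+00  0.000e+00  0.000e+00  1.000e+00]]
False [629.  184.6] [102.3  70.2] 78.5 355
True [628.9 184.3] [99.4 67.7] 78.5 340
False [451.5  90.4] [411.6 183.6] 35.6 1242
True [550.5 200.2] [99.4 67.7] 78.5 342
False [602.1 197.1] [151.1 248.1] 78.6 1193
```

View pics/w1.png

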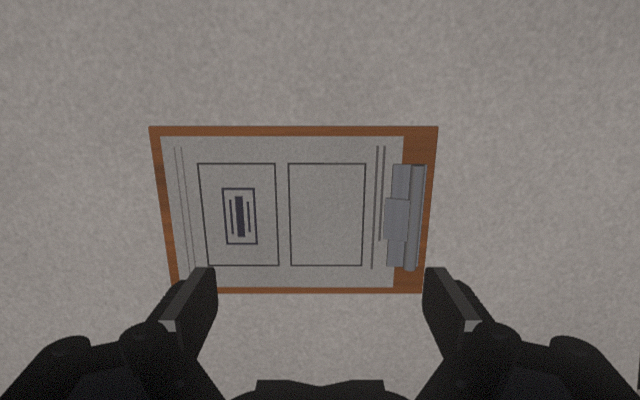

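{"fn": "play_rows", "kwargs": {"claw": [1,1,1,1,1,1,1,1,1,1,1,1,1,1], "offset": [[0,0.008,-0.225],[0,0,-0.22],[-0.25,0,0],[-0.25,0,0],[-0.25,0,0],[-0.25,0,0],[-0.25,0,0],[-0.25,0,0],[-0.25,0,0],[-0.265,0,0],[0,0,0],[0,0,0],[0,0,0],[0,0,0]], "delta_rot": [[0,0,0],[0,0,0],[0,0,0],[0,0,0],[0,0,0],[0,0,0],[0,0,0],[0,0,0],[0,0,0],[0,0,0],[0,0,-0.6],[0,0,-0.55],[0,0,0],[0,0,0]]}}

```text
time: 4.4
tcp_pos: [0.55, -0.1736, 0.2603]
ee_rot: [-0.0, 0.708, 0.706, -0.0]
ft_force: [-1.1, 1.3, 0.2]
finger_gap: 0.0852
finger_force: 0.0
```

```bash
python3 - <<'E'
from h import *
im,T=look("wrist","w2"); print(T.round(4))
E
```

```text
[[ 0.0036  1.     -0.      0.55  ]
 [ 1.     -0.0036  0.     -0.1736]
 [ 0.     -0.     -1.      0.2603]
 [ 0.      0.      0.      1.    ]]
```

View pics/w2.png

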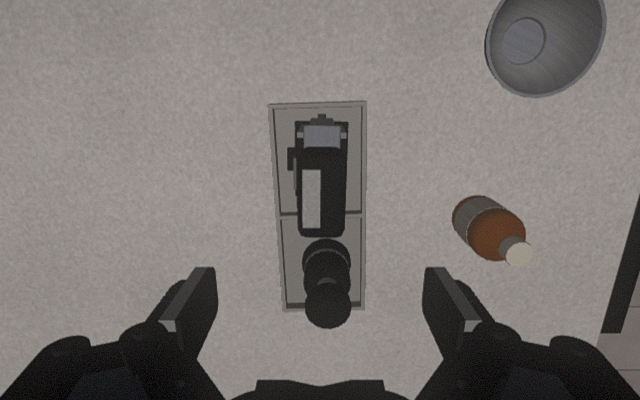

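```bash
python3 - <<'E'
from h import *
im=cv2.imread("pics/w2.png"); T=np.load("pics/w2.npy"); K,C=cam("wrist",T)
g=cv2.cvtColor(im,cv2.COLOR_BGR2GRAY)
print("col prof", g[148:245:1,335])
for v in (205,212,222): print(v,g[v,288:356])
w=(g>110)&(np.indices(g.shape)[0]>155)&(np.indices(g.shape)[0]<236)&(np.indices(g.shape)[1]>298)&(np.indices(g.shape)[1]<330)
c=max(cv2.findContours(w.astype(np.uint8),0,1)[0],key=cv2.contourArea)
P=cast(c[:,0],.157,K,C)[:,:2]*1000; print("card",cv2.minAreaRect(P.astype(np.float32)))
# tray outline rims
for v in (120,150,180,250,280): print(v,g[v,262:300],g[v,350:374])
# foot tab & upright foot sides
for v in (155,160): print(v,g[v,280:302])
print(g[95:135,322]); print(g[205:225,290]); print(g[296:318,295])
E
```

```text
col prof [ 29  29  38  36  39  43  36  35  37  35  38  34  25  36  39  45  33  38
  33  35  31  40  39  41  36  40  37  35  38  33  39  40  37  40  32  38
  40  39  26  36  34  36  37  37  33  41  37  31  33  37  43  31  32  42
  36  35  39  34  39  39  33  38  37  37  32  34  38  40  32  39  34  39
  39  33  31  36  27  40  38  37  34  39  45  32  35  29  37  36  32  68
 108  98  56  29  34  32  29]
205 [114 117 115 117 116 116 120 116  95  52  38  38  37  38  99 135 131 128
 124 124 126 131 129 125 127 129 124 124 129 128 129 128  72  32  33  39
  31  34  45  38  31  39  35  38  33  28  41  34  37  32  39  34  36  35
  34  29  41  63 108 115 116 115 116 113 113 114 115 115]
212 [ 76  71  75  73  76  74  71  77  67  49  32  33  31  40 102 126 131 129
 127 124 127 125 122 127 126 124 123 125 122 126 130 130  63  37  29  36
  39  35  34  26  42  40  36  33  40  34  33  32  38  33  37  33  41  28
  36  28  31  46  58  54  50  54  58  59  56  58  60  53]
222 [114 115 116 117 119 114 114 114 117  76  39  38  33  39  90 129 129 124
 125 125 126 128 131 131 131 131 126 125 127 124 130 126 
[... 1377 characters left out ...]
116 115  71  60 112 112 116 116 113 113 115 110 112 111 113 109
 113 115] [ 68 109 112 112 113 114 117 112 117 114  67  88 115 110 109 107 142 148
 144 142 139 139 136 141]
155 [118 117 120 117 117 119 123  58  39  41  40  41  42  40  45  41  37  37
  40  47  36  38]
160 [120 112 117 116 121 119 121  69  42  41  47  37  45  71  91  89  55  40
  33  35  41  32]
[143 143 143 147 153 157 133 103 110 118 116 112 115 114 117 120 119 123
 104  71  58  59  58  61  62  61  61  57  57  62  81 102 102 105 103 112
 109 103 108 108]
[115 117 119 113 119 117 103  75  52  62  84 110 119 111 118 121 117 116
 110 120]
[114 111 112 108 112 113  95  69  59  57  54  61  94 110 113 119 141 144
 143 138 141 140]
```

```bash
python3 - <<'E'
from h import *
T=np.load("pics/w2.npy"); K,C=cam("wrist",T)
print("handle edges",cast([(296.8,205),(297.3,222),(345.2,205),(344.6,222),(335,236.7),(310,236.7)],.157,K,C).round(4))
print("tray L/R",cast([(267.6,120),(271,150),(272.8,180),(277.6,250),(279.6,280),(366.6,120),(366.6,150),(366.6,180),(365.6,250),(365.6,280)],.018,K,C).round(4))
print("top/bot rim",cast([(322,101.2),(295,311)],.018,K,C).round(4),"divider",cast([(290,213)],.018,K,C))
print("tab tip",cast([(286.8,155)],.0105,K,C), "foot far?")
E
```

```text
handle edges [[ 0.534  -0.1773  0.157 ]
 [ 0.5341 -0.1905  0.157 ]
 [ 0.5692 -0.1773  0.157 ]
 [ 0.569  -0.1906  0.157 ]
 [ 0.5621 -0.2024  0.157 ]
 [ 0.5433 -0.2023  0.157 ]]
tray L/R [[ 0.4956 -0.1288  0.018 ]
 [ 0.4978 -0.1607  0.018 ]
 [ 0.4983 -0.1943  0.018 ]
 [ 0.5003 -0.2801  0.018 ]
 [ 0.5012 -0.3205  0.018 ]
 [ 0.6003 -0.1291  0.018 ]
 [ 0.6016 -0.161   0.018 ]
 [ 0.6028 -0.1945  0.018 ]
 [ 0.6049 -0.2803  0.018 ]
 [ 0.6064 -0.3207  0.018 ]]
top/bot rim [[ 0.5532 -0.1098  0.018 ]
 [ 0.519  -0.3647  0.018 ]] divider [[ 0.51635999 -0.23342159  0.018     ]]
tab tip [[ 0.51404217 -0.16762498  0.0105    ]] foot far?
```

{"fn": "play_rows", "kwargs": {"claw": [1,1,1,1,1,1,0.3,0,0,0,0,0,0,0], "offset": [[0.01,0.008,0],[0,0,0.2],[0,0,0.2],[0,0,0.2],[0,0,0.1],[0,0,0],[0,0,0],[0,0,0],[0,0,0],[0,0,0],[0,0,0],[0,0,0],[0,0,0],[0,0,0]], "delta_rot": [[0,0,0],[0,0,0],[0,0,0],[0,0,0],[0,0,0],[0,0,0],[0,0,0],[0,0,0],[0,0,0],[0,0,0],[0,0,0],[0,0,0],[0,0,0],[0,0,0]]}}

```text
time: 6.2
tcp_pos: [0.5522, -0.172, 0.1206]
ee_rot: [0.001, 0.708, 0.706, 0.0]
ft_force: [0.6, 0.5, 3.3]
finger_gap: 0.0348
finger_force: 63.6
```

{"fn": "play_rows", "kwargs": {"claw": [0,0,0,0,0,0,0], "offset": [[0,0,-0.02],[0,0,-0.08],[0,0,-0.2],[0,0,-0.2],[0,0,0],[0,0,0],[0,0,0]], "delta_rot": [[0,0,0],[0,0,0],[0,0,0],[0,0,0],[0,0,0],[0,0,0],[0,0,0]]}}

```text
time: 7.08
tcp_pos: [0.5499, -0.1712, 0.2178]
ee_rot: [-0.002, 0.708, 0.706, -0.001]
ft_force: [0.1, -0.6, -4.6]
finger_gap: 0.035
finger_force: 62.7
```

```bash
python3 - <<'E'
from h import *
im,T=look("wrist","w3"); print(T.round(4), sensors.get_obs()["ft_force"])
c=im[40:300,200:440,::-1]; cv2.imwrite("pics/w3c.png",cv2.resize(c,None,fx=2.3,fy=2.3,interpolation=cv2.INTER_CUBIC))
E
```

```text
[[ 0.0032  1.     -0.0049  0.5499]
 [ 1.     -0.0032  0.0016 -0.1712]
 [ 0.0016 -0.0049 -1.      0.2178]
 [ 0.      0.      0.      1.    ]] [-0.09020539  1.0807219  -5.42386695]
```

View pics/w3c.png

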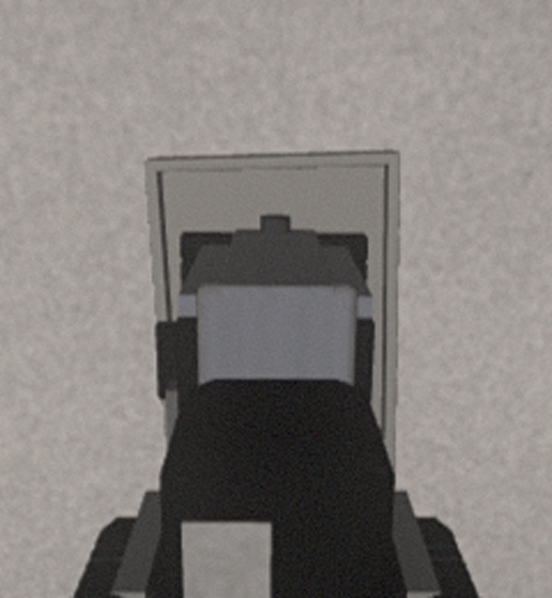

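```bash
python3 - <<'E'
from h import *
K,_=cam("top"); K=eyes.camera_info("wrist")["mtx"]; H=eyes.camera_info("wrist")["hand_eye"]
g=cv2.cvtColor(cv2.imread("pics/w3.png"),cv2.COLOR_BGR2GRAY)
for v in (143,145): print(v,g[v,272:286],g[v,354:366])
for v in (183,195,207): print(v,g[v,262:275])
print(g[134:146,283],g[134:146,355])
print(cast([(278.7,141.3),(359.6,141.3)],.1076,K,H).round(4))
print(cast([(268.3,179.6),(268.3,212.6)],.1076,K,H).round(4))
# card
print("card",cast([(200+182/2.3,40+522/2.3),(200+270/2.3,40+521/2.3)],-.0364,K,H).round(4))
E
```

```text
143 [108 127 131 130 128 130  76  45  42  48  41  49  46  47] [ 39  45  42  44  41  62 121 130 128 125 130 127]
145 [ 95 124 133 130 131 129  79  40  49  47  45  47  38  42] [ 55  42  49  40  43  49 122 130 132 124 129 129]
183 [159 156 150 158 162 108  56  44  47  43  52  46  48]
195 [157 152 159 160 163 165  80  42  46  48  41  43  49]
207 [158 160 161 166 163 161 110  55  40  41  45  49  56]
[129 127 128 132 129 132 104  51  40  49  49  47] [126 128 131 128 126 129 122  81  44  45  44  42]
[[ 0.0419 -0.0281  0.1076]
 [ 0.042   0.0286  0.1076]]
[[ 0.0142 -0.0366  0.1076]
 [-0.0111 -0.0377  0.1076]]
card [[ 0.0213 -0.0128 -0.0364]
 [ 0.0215 -0.0001 -0.0364]]
```

{"fn": "play_rows", "kwargs": {"claw": [0,0,0,0,0,0,0,0,0,0,0,0,0,0,0,0,0], "offset": [[0.1,0.02,0],[0.2,0.04,0],[0.22,0.05,0],[0.22,0.05,0],[0.22,0.05,0],[0.22,0.05,0],[0.22,0.05,0],[0.2,0.04,0],[0.12,0.03,0],[0.06,0.01,0],[0,0,0],[0,0,0],[0,0,0],[0,0,0.17],[0,0,0.17],[0,0,0],[0,0,0]], "delta_rot": [[0,0,0],[0,0,0],[0,0,0],[0,0,0],[0,0,0],[0,0,0],[0,0,0],[0,0,0],[0,0,0],[0,0,0],[0,0,0.56],[0,0,0.57],[0,0,0],[0,0,0],[0,0,0],[0,0,0],[0,0,0]]}}

```text
time: 9.25
tcp_pos: [0.6314, 0.1838, 0.1535]
ee_rot: [0.0, 0.774, 0.633, 0.001]
ft_force: [-0.4, 0.6, -4.2]
finger_gap: 0.0353
finger_force: 62.6
```

```bash
python3 - <<'E'
from h import *
im,T=look("wrist","w4"); print(T.round(4), sensors.get_obs()["ft_force"]); K,C=cam("wrist",T)
yaw=np.radians(-11.5)
print(goto([.6289,.1844,.1506],yaw,T))
Rz=R.from_euler("z",yaw).as_matrix()
b=np.array([.6289,.1844,.0046])+np.array([[-.034,-.05,0],[.034,-.05,0],[.034,.05,0],[-.034,.05,0]])@Rz.T
p=np.round(proj(b,K,C)*2).astype(int).reshape(-1,1,2)
c=cv2.resize(im[:,:,::-1],None,fx=2,fy=2); cv2.imwrite("pics/w4c.png",c[60:500,320:960])
print(proj(b,K,C).round(1))
E
```

```text
[[ 1.989e-01  9.800e-01  1.400e-03  6.314e-01]
 [ 9.800e-01 -1.989e-01  3.000e-04  1.838e-01]
 [ 6.000e-04  1.300e-03 -1.000e+00  1.535e-01]
 [ 0.000e+00  0.000e+00  0.000e+00  1.000e+00]] [-0.16003248  1.28138529 -3.58025094]
(array([ 0.00071508, -0.01276111,  0.01469381]), np.float64(0.0027244949541716385), np.float64(0.07984322778897938))
[[277.6 238.1]
 [354.  238.2]
 [357.9 123.8]
 [273.3 123.7]]
```

View pics/w4c.png

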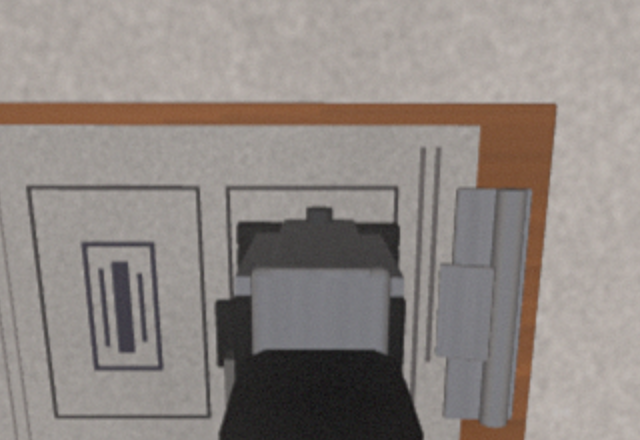

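{"fn": "play_rows", "kwargs": {"claw": [0,0,0,0,0], "offset": [[0,-0.0125,0.05],[0,0,0.05],[0,0,0.02],[0,0,0],[0,0,0]], "delta_rot": [[0,0,0],[0,0,0],[0,0,0],[0,0,0],[0,0,0]]}}

```text
time: 9.93
tcp_pos: [0.6285, 0.1845, 0.1284]
ee_rot: [0.0, 0.774, 0.633, 0.0]
ft_force: [-0.2, -0.1, -3.5]
finger_gap: 0.0352
finger_force: 62.6
```

```bash
python3 - <<'E'
from h import *
im,T=look("wrist","w5"); print(T.round(4)); K,C=cam("wrist",T)
g=cv2.cvtColor(im,cv2.COLOR_RGB2GRAY)
print(goto([.6289,.1844,.1202],np.radians(-11.5),T))
cv2.imwrite("pics/w5c.png",cv2.resize(im[100:240,240:400,::-1],None,fx=4,fy=4,interpolation=cv2.INTER_CUBIC))
E
```

```text
[[ 1.990e-01  9.800e-01  4.000e-04  6.285e-01]
 [ 9.800e-01 -1.990e-01  1.000e-04  1.845e-01]
 [ 1.000e-04  3.000e-04 -1.000e+00  1.284e-01]
 [ 0.000e+00  0.000e+00  0.000e+00  1.000e+00]]
(array([-0.00018286,  0.00226091,  0.04121112]), np.float64(0.0024366535791036136), np.float64(0.020784337969813958))
```

View pics/w5c.png

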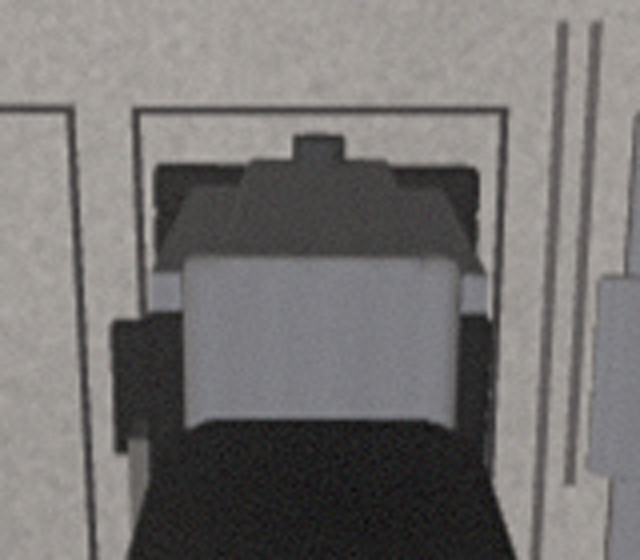

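{"fn": "play_rows", "kwargs": {"claw": [0,0,0,0,0,0,0], "offset": [[0,0.003,0.01],[0,0,0.01],[0,0,0.01],[0,0,0.01],[0,0,0.01],[0,0,0],[0,0,0]], "delta_rot": [[0,0,0],[0,0,0],[0,0,0],[0,0,0],[0,0,0],[0,0,0],[0,0,0]]}}

```text
time: 10.85
tcp_pos: [0.6288, 0.1844, 0.119]
ee_rot: [0.0, 0.774, 0.633, 0.0]
ft_force: [-2.6, -0.1, 3.7]
finger_gap: 0.0351
finger_force: 63.6
```

```bash
python3 - <<'E'
from h import *
im,T=look("wrist","w6"); print(T.round(4)); K,C=cam("wrist",T); print(sensors.get_obs()["ft_force"])
g=cv2.cvtColor(im,cv2.COLOR_RGB2GRAY)
for v in (140,143,146): print(v,g[v,268:288],g[v,350:374])
for u in (284,355): print(g[118:146,u])
E
```

```text
[[ 1.989e-01  9.800e-01  4.000e-04  6.288e-01]
 [ 9.800e-01 -1.989e-01  3.000e-04  1.844e-01]
 [ 4.000e-04  4.000e-04 -1.000e+00  1.190e-01]
 [ 0.000e+00  0.000e+00  0.000e+00  1.000e+00]]
[-2.59679591 -0.58713774  3.66901395]
140 [161 161 167  89  66 127 160 163 157 156 161 163 142 145 144 147 149 169
 175 168] [162 168 158 152 158 152 156 154 153 158 161 158 160 164 160 130  69  69
 152 160 163 163 157 155]
143 [164 164 163  88  59 103 161 163 157 151  77  45  41  36  43  40  46  39
  40  41] [ 42  44  43  41  41  40  37  41  46  78 147 160 162 161 159 115  73  81
 156 162 162 157 157 165]
146 [164 162 161 103  66 108 163 169 161 150  74  45  42  50  47  45  48  47
  53  49] [ 46  44  50  47  48  49  52  50  45  49 119 155 158 161 161 114  69  89
 152 165 159 160 158 159]
[162 161 160 161 164 162 159 160 163 132  84  78 131 164 160 160 157 158
 162 155 161 158 149  99  44  46  46  49]
[155 156 160 161 155 153 154 159 156 137  93  77 126 157 149 156 156 159
 156 156 150 153 152 130  70  40  51  49]
```

```bash
python3 - <<'E'
from h import *
T=np.load("pics/w6.npy"); K,C=cam("wrist",T)
a=cast([(284,128.5),(355,128.6),(271.8,143),(366.3,143)],.0046,K,C); b=cast([(284,140.9),(355,141.5),(277.8,145),(359.7,145)],.0126,K,C)
Ri=T[:3,:3]
for p in (a,b): print(((p-T[:3,3])@Ri*1000).round(1))
E
```

```text
[[ 50.1 -24.8 114.4]
 [ 50.1  25.7 114.4]
 [ 39.8 -33.9 114.4]
 [ 39.9  34.2 114.4]]
[[ 42.5 -24.3 106.4]
 [ 42.1  25.2 106.4]
 [ 39.6 -28.7 106.4]
 [ 39.7  28.6 106.4]]
```

{"fn": "play_rows", "kwargs": {"claw": [0,0,0,0,0], "offset": [[0,0,0.025],[0,0,0.025],[0,0,0.025],[0,0,0.0],[0,0,0]], "delta_rot": [[0,0,0],[0,0,0],[0,0,0],[0,0,0],[0,0,0]]}}

```text
time: 11.52
tcp_pos: [0.6287, 0.1845, 0.1044]
ee_rot: [-0.0, 0.774, 0.633, 0.0]
ft_force: [-5.4, -1.1, 8.2]
finger_gap: 0.0351
finger_force: 64.2
```

{"fn": "play_rows", "kwargs": {"claw": [0,0,0,0,0], "offset": [[0,0,0.02],[0,0,0.02],[0,0,0.015],[0,0,0.0],[0,0,0]], "delta_rot": [[0,0,0],[0,0,0],[0,0,0],[0,0,0],[0,0,0]]}}

```text
time: 12.15
tcp_pos: [0.6286, 0.1845, 0.0946]
ee_rot: [0.0, 0.774, 0.633, 0.001]
ft_force: [-6.8, -1.0, 14.8]
finger_gap: 0.0353
finger_force: 64.8
```

{"fn": "play_rows", "kwargs": {"claw": [0,0,0,0], "offset": [[0,0,0.01],[0,0,0.01],[0,0,0],[0,0,0]], "delta_rot": [[0,0,0],[0,0,0],[0,0,0],[0,0,0]]}}

```text
time: 12.65
tcp_pos: [0.6286, 0.1846, 0.0944]
ee_rot: [0.0, 0.774, 0.633, 0.002]
ft_force: [-13.0, -2.2, 31.9]
finger_gap: 0.0353
finger_force: 67.1
```

{"fn": "play_rows", "kwargs": {"claw": [0,0,0,0,0,0,0,0,0,0,0,0], "offset": [[0,0,0],[0,0,-0.02],[0,0,-0.03],[0,0,-0.03],[0,0,-0.03],[0,0,-0.03],[0,0,-0.03],[0,0,-0.1],[0,0,-0.2],[0,0,-0.15],[0,0,0],[0,0,0]], "delta_rot": [[0,0,0],[0,0,0],[0,0,0],[0,0,0],[0,0,0],[0,0,0],[0,0,0],[0,0,0],[0,0,0],[0,0,0],[0,0,0],[0,0,0]]}}

```text
time: 14.15
tcp_pos: [0.6282, 0.1841, 0.21]
ee_rot: [-0.0, 0.774, 0.633, -0.001]
ft_force: [-0.3, -0.3, -4.7]
finger_gap: 0.0356
finger_force: 62.8
```

```bash
python3 - <<'E'
from h import *
im,T=look("wrist","w7"); print(T.round(4)); K,C=cam("wrist",T); o=sensors.get_obs(); print(o["ft_force"],o["finger_gap"])
g=cv2.cvtColor(im,cv2.COLOR_RGB2GRAY)
# foot far corners
m=(g<75).astype(np.uint8)
for v in (140,143,146): r=np.where(m[v,240:400])[0]+240; print(v,r.min() if len(r) else 0,r.max() if len(r) else 0)
for u in (284,355): print(g[120:150,u])
H=eyes.camera_info("wrist")["hand_eye"]
Ky,Cy=cam("top"); t,_=look("top","t2")
# move away to pick pose
print("to tray", goto([.5516,-.1715,.22],0,T))
E
```

```text
[[ 1.991e-01  9.800e-01 -2.600e-03  6.282e-01]
 [ 9.800e-01 -1.991e-01 -9.000e-04  1.841e-01]
 [-1.400e-03 -2.300e-03 -1.000e+00  2.100e-01]
 [ 0.000e+00  0.000e+00  0.000e+00  1.000e+00]]
[-1.25811745  0.60818947 -4.60053504] 0.035507378365025
140 273 355
143 253 358
146 253 359
[ 95  95  94  92 103 113 116 113 116 111 113 114 108 107 118 126 125 127
 129 135 107  54  35  44  44  45  42  52  47  44]
[98 94 95 98 93 91 94 84 86 79 85 80 85 83 79 72 65 71 75 72 71 56 42 37
 48 42 39 44 47 46]
to tray (array([-1.81854192, -0.02165115, -0.04718424]), np.float64(-1.148426226212809), np.float64(0.1557573611332447))
```

{"fn": "play_rows", "kwargs": {"claw": [0,0,0,0,0,0], "offset": [[-0.1,0,-0.04],[-0.2,0,0],[-0.2,0,0],[-0.1,-0.02,0],[0,0,0],[0,0,0]], "delta_rot": [[0,0,0],[0,0,0],[0,0,0],[0,0,0],[0,0,0],[0,0,0]]}}

```text
time: 15.0
tcp_pos: [0.6012, 0.068, 0.2204]
ee_rot: [-0.0, 0.774, 0.633, 0.0]
ft_force: [-0.0, 0.7, -4.3]
finger_gap: 0.0347
finger_force: 62.6
```

```bash
python3 - <<'E'
from h import *
im,T=look("wrist","w8"); K,C=cam("wrist",T)
g=cv2.cvtColor(im,cv2.COLOR_RGB2GRAY)
b=cv2.adaptiveThreshold(g,255,cv2.ADAPTIVE_THRESH_MEAN_C,cv2.THRESH_BINARY_INV,15,12)
for c in cv2.findContours(b,cv2.RETR_CCOMP,cv2.CHAIN_APPROX_NONE)[0]:
    if cv2.contourArea(c)>300:
        P=cast(c[:,0],.0046,K,C)[:,:2]; r=cv2.minAreaRect((P*1000).astype(np.float32)); print(np.round(r[0],1),np.round(r[1],1),round(r[2],1))
print("to tray", goto([.5516,-.1715,.22],0,T), T[:3,3])
E
```

```text
[ 613.9 -185.7] [71.3 31.5] 76.1
[ 528.5 -115.8] [178.4  81.2] 77.7
[ 540.2 -111.6] [152.6  47.3] 78.2
[779.3 -80. ] [114.1 110.4] 32.8
[389.5 -89.4] [399.4  59.1] 29.4
[551.3  47.2] [39.8 18.9] 78.0
[ 924.9 -157.4] [ 18.3 301.3] 4.0
[ 704.9 -110.4] [103.  506.3] 31.7
[604.5  84.9] [24.9 73.3] 79.5
[550.4 200.7] [56.6 30.5] 78.4
[550.5 200.8] [53.3 27.6] 78.6
[626.9 175.8] [83.4 70.4] 78.6
[548.5 191.6] [83.4 70.4] 78.6
[595.7 166.5] [113.9 248.4] 78.6
to tray (array([-1.22293831e+00, -5.09199303e-03,  8.83002977e-04]), np.float64(-1.146301099119691), np.float64(0.05583226465146934)) [0.60120609 0.0680063  0.22039973]
```

View pics/w8.png

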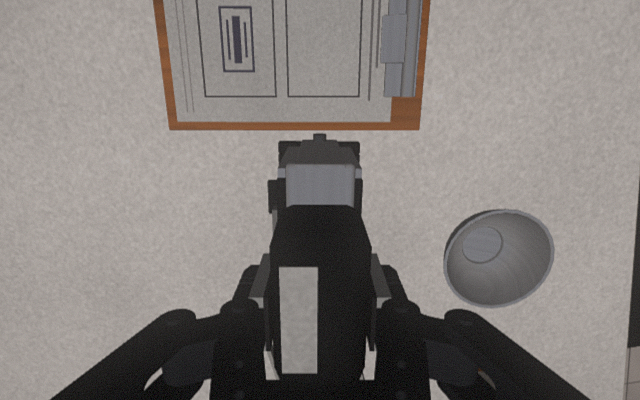

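{"fn": "play_rows", "kwargs": {"claw": [0,0,0,0,0,0,0,0,0,0,0,0], "offset": [[-0.1,0,0],[-0.2,0,0],[-0.22,-0.005,0],[-0.22,0,0],[-0.22,0,0],[-0.16,0,0],[-0.103,0,0],[0,0,0],[0,0,0],[0,0,0.15],[0,0,0.1],[0,0,0]], "delta_rot": [[0,0,0],[0,0,0],[0,0,0],[0,0,0],[0,0,0],[0,0,0],[0,0,0],[0,0,-0.57],[0,0,-0.57],[0,0,0],[0,0,0],[0,0,0]]}}

```text
time: 16.55
tcp_pos: [0.5499, -0.1712, 0.1686]
ee_rot: [-0.002, 0.707, 0.707, -0.001]
ft_force: [0.2, -0.2, -3.4]
finger_gap: 0.0357
finger_force: 62.6
```

```bash
python3 - <<'E'
from h import *
o=sensors.get_obs();T=tcp(o); print(T.round(4),o["ft_force"]); print(goto([.5516,-.1725,.1206],np.radians(0.5),T))
E
```

```text
[[ 5.000e-04  1.000e+00 -4.200e-03  5.499e-01]
 [ 1.000e+00 -5.000e-04  1.500e-03 -1.712e-01]
 [ 1.500e-03 -4.200e-03 -1.000e+00  1.686e-01]
 [ 0.000e+00  0.000e+00  0.000e+00  1.000e+00]] [ 0.19796162 -0.21979009 -3.41817014]
(array([-0.00706185,  0.00958713,  0.23973146]), np.float64(-0.052588172451146706), np.float64(0.25281391656389385))
```

{"fn": "play_rows", "kwargs": {"claw": [0,0,0,0,0,0,0,0,0,0], "offset": [[-0.006,0.009,0.05],[0,0,0.05],[0,0,0.05],[0,0,0.04],[0,0,0.012],[0,0,0.012],[0,0,0.012],[0,0,0.008],[0,0,0],[0,0,0]], "delta_rot": [[0,0,0],[0,0,0],[0,0,0],[0,0,0],[0,0,0],[0,0,0],[0,0,0],[0,0,0],[0,0,0],[0,0,0]]}}

```text
time: 17.8
tcp_pos: [0.5533, -0.1732, 0.1236]
ee_rot: [0.0, 0.708, 0.707, 0.0]
ft_force: [0.5, 0.1, -4.1]
finger_gap: 0.0354
finger_force: 62.6
```

Still hanging (about 3 mm up); lower gently to contact.

{"fn": "play_rows", "kwargs": {"claw": [0,0,0,0,0,0], "offset": [[0,0,0.005],[0,0,0.005],[0,0,0.004],[0,0,0.003],[0,0,0],[0,0,0]], "delta_rot": [[0,0,0],[0,0,0],[0,0,0],[0,0,0],[0,0,0],[0,0,0]]}}

```text
time: 18.55
tcp_pos: [0.5533, -0.1732, 0.1204]
ee_rot: [0.0, 0.708, 0.707, 0.0]
ft_force: [-2.3, 1.3, 3.7]
finger_gap: 0.0351
finger_force: 63.5
```

{"fn": "play_rows", "kwargs": {"claw": [0,0.5,0.6,0.8,1,1,1,1,1,1,1,1,1,1], "offset": [[0,0,-0.003],[0,0,0],[0,0,0],[0,0,0],[0,0,0],[0,0,0],[0,0,-0.05],[0,0,-0.1],[0,0,-0.2],[0,0,-0.2],[0,0,-0.15],[0,0,0],[0,0,0],[0,0,0]], "delta_rot": [[0,0,0],[0,0,0],[0,0,0],[0,0,0],[0,0,0],[0,0,0],[0,0,0],[0,0,0],[0,0,0],[0,0,0],[0,0,0],[0,0,0],[0,0,0],[0,0,0]]}}

```text
time: 20.3
tcp_pos: [0.5523, -0.1729, 0.2593]
ee_rot: [-0.001, 0.708, 0.707, -0.001]
ft_force: [-0.6, -0.3, -0.4]
finger_gap: 0.0852
finger_force: 0.0
```

```bash
python3 - <<'E'
from h import *
im,T=look("wrist","w9"); s=eyes.snapshot("side"); print(T[:3,3])
t=eyes.snapshot("top")
A=cv2.resize(im[60:340,230:410,::-1],(360,560),interpolation=cv2.INTER_CUBIC)
B=cv2.resize(s[190:400,240:400,::-1],(430,560),interpolation=cv2.INTER_CUBIC)
cv2.imwrite("pics/fin.png",np.hstack([A,B]))
E
```

```text
[ 0.55231397 -0.17289526  0.25926376]
```

View pics/fin.png

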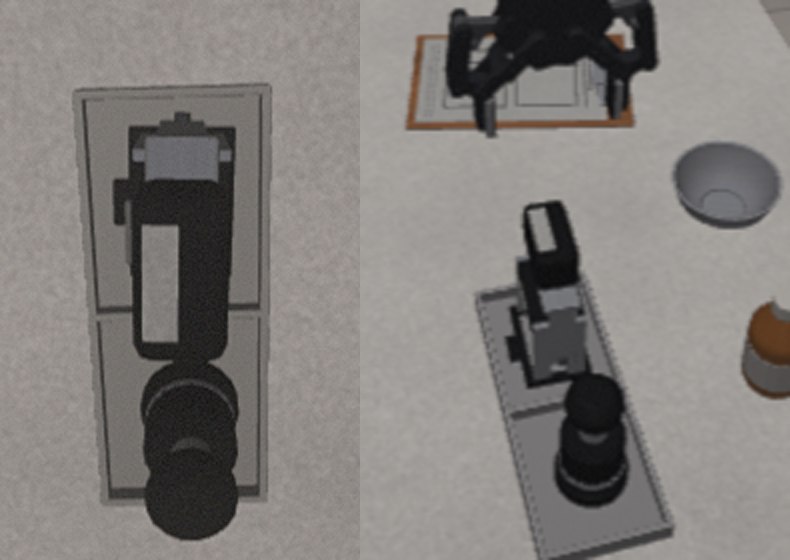

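```bash
python3 -c "
from cell import manip; print(manip.hand_in())"
```

```text
the job is handed in; nothing more can be done
None
```

I handed the job in at about 20 s: the date stamp was pressed to its stop, centred in the empty box with its front to the foot of the page, then stood back in its bay with nothing else disturbed; the cameras showed no imprint in the box afterwards, so the stop is judged from force and height alone.

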